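# Sweep spilled sugar lumps into the crumb pan

### The job

Sugar lumps have spilled on the table: slide the table sweeper along its T-track holder and out of the open end, and with it sweep all five lumps into the open steel crumb pan, without touching the lumps with the gripper. Then stand the sweeper upright on its rubber foot on the bare table, clear of the pan and the holder, and let go. Leave the sugar jar, the cup and saucer and the biscuit packet where they are.

Things in the scene. Friction and masses are not known exactly. Their poses are not given: they have to be found in the camera images.
- holder: aluminium T-track holder fixed to the table, 150 (x) x 44 (y) x 28 mm (z). A channel runs along its x axis: floor 4 mm thick, inside 32 mm wide and 18 mm high, roofed by two 6 mm lips that leave a 16 mm slot. Its +x end is open; its -x end is closed by a black stop 6 mm thick. Origin: centre of the underside.
- sweeper: table sweeper, an upside-down T, 0.16 kg: rubber foot 120 (x) x 26 (y) x 14 mm, steel web 112 x 10 mm up to z 45, wooden handle 70 (x) x 22 (y) mm from z 42 to 97 (grip across y). Origin: centre of the foot's underside. Starts in the holder, x along its x; the lips hold its foot (3 mm play each side, 4 mm above) until its origin is 135 mm out from the holder's. Stands alone.
- pan: steel crumb pan fixed to the table, floor 130 (x) x 190 mm (y) inside and 2 mm thick, walls 3 mm thick and 28 mm high on its two sides and at its back (+x). The mouth is the whole -x side, at x = -65 mm; a thin ramp leads up to it from table height at x = -79 mm. A handle 85 mm long and up to 30 mm high sticks out at the back. Origin: centre of the underside.
- lump1: sugar lump, an off-white block 24 x 18 x 16 mm with rounded edges, 12 g, one of five alike strewn on the table in front of the pan's mouth; starts flat (16 mm high), any yaw. Origin at its centre.
- lump2: sugar lump, an off-white block 24 x 18 x 16 mm with rounded edges, 12 g, one of five alike strewn on the table in front of the pan's mouth; starts flat (16 mm high), any yaw. Origin at its centre.
- lump3: sugar lump, an off-white block 24 x 18 x 16 mm with rounded edges, 12 g, one of five alike strewn on the table in front of the pan's mouth; starts flat (16 mm high), any yaw. Origin at its centre.
- lump4: sugar lump, an off-white block 24 x 18 x 16 mm with rounded edges, 12 g, one of five alike strewn on the table in front of the pan's mouth; starts flat (16 mm high), any yaw. Origin at its centre.
- lump5: sugar lump, an off-white block 24 x 18 x 16 mm with rounded edges, 12 g, one of five alike strewn on the table in front of the pan's mouth; starts flat (16 mm high), any yaw. Origin at its centre.
- sugar_jar: bystander, beyond the pan: glass clip-top jar of sugar, about 87 x 82 mm, 112 mm high. Origin: centre of the underside.
- saucer_near: bystander: patterned saucer of 155 mm diameter, 20 mm high, to the left, nearest the pan. Origin: centre of the underside.
- cup_near: bystander: patterned cup, 81 x 108 x 74 mm, standing on that saucer. Origin: centre of the underside.
- packet: bystander: flat biscuit packet 80 x 204 x 11 mm. Origin: centre of the underside.

How it is judged:
By the outcome, as a careful person would: the job done as asked, in the order asked, and still so for the second after the job is handed in, with the robot touching nothing.
It also fails if it takes over 48 s, if anything falls off the work surface, if the arm or the gripper's body presses on something with over 40 N, if the wrist force passes 120 N, or if a joint passes its speed limit or range.

### The arm

A 6-joint arm with a two-finger parallel gripper is mounted at the origin on the work surface; the furniture and walls round the work are solid. World frame = base frame: x ahead of the robot, y to its left, z up, the work surface at z = 0. Lengths are in m, angles in rad, forces in N, time in s.
With the tool pointing down it reaches from about 0.25 to 0.775 m from the base axis. Payload 4 kg.
Tool frame: the origin (TCP) lies midway between the tips of the shut fingers; the grasp point (between the pads) lies 19 mm behind it (r.hold_point_z is the distance from the TCP to the grasp point, in m); z points along the fingers, y is the line along which they close (so a half turn about z gives the same grasp; the last joint's range is limited). The gripper opens to 85 mm and grips with 20 to 120 N. Pads are 22 mm wide; open, the fingers measure 114 mm over their backs; the gripper's body (76 mm by 85 mm) begins 54 mm behind the grasp point. The pads swing forward as they close: fully open they stand 13 mm farther back than shut.
Start: joints at [-1.375, 0.087, 1.371, -0, 1.684, -0.103], TCP at [0.162, -0.526, 0.231] pointing down, gripper open.
Joint ranges: [-3.1, 3.1], [-0.76, 2.03], [0.27, 2.55], [-1.08, 4.22], [0.17, 2.65], [-2.57, 2.57]. Speed limits (rad/s): [2.79, 2.79, 3.14, 3.14, 3.14, 3.14].

### API

Orientations are given as a unit quaternion [x, y, z, w].
In Python, from bench import get_state, cams, r gives the robot as it stands.
- The arm moves only by the shell command python3 -m handwheel 'ROWS' [OPENING] [FORCE]. ROWS is JSON, a list of rows, each an object with "linear": the shift along the tool's x, y, z scaled (see below), a list of three; "angular": the turn, a rotation vector about the tool's x, y, z scaled (see below), a list of three. A call has 1 to 5 rows; each row is the pose to reach, as a shift and turn from the pose commanded when the call began, along the tool's axes at that moment, turning the shorter way round; what a row does not reach only later rows make up. The controller multiplies each number of a shift by 0.5 m and each number of a turn by 2 pi rad. A row lasts 1/12 s, in which the tool goes at most 41.7 mm and 7.16 degrees, less where a joint would pass 70% of its speed; a pose out of reach is approached as far as the arm can. A call with a number of a shift or a turn outside -1 to 1 is refused whole. A call with a gripper value outside its range is refused whole. OPENING is the opening, from -1 (shut) to 1 (fully open), set as the call begins (- or left out, the last holds). The fingers move at their own pace and stop on an object; FORCE is the grip in N (left out, the last holds). Time passes only in rows, so rows that repeat a pose let the fingers close. It gives the time, the measured TCP pose, the force, the opening and the grip force at its end, in the units of the state.
- get_state(): the state, without advancing time (a new reading comes with each control period).
- cams.snapshot(name): name is "scene" or "top" or "wrist"; returns a dict with "frame" (480x640x3 uint8, blue, green, red), "depth" (480x640 float32, m along the optical axis (not along the pixel's ray), 0 where there is no reading), "K" (3x3 intrinsics, pixels), "R" (3x3) and "t" (3): a world point X has camera coordinates R X + t. Camera axes: x right, y down, z forward; pixel columns grow to the right and rows downward; lengths in m; the calibration is good to about 2 mm. A picture is of the moment at which its call begins.
- r.hand_in(): hands the job in; it is judged then, once.
Trained networks look in a picture, given as the dict that the camera call returned (one of the last four; its "shot" number tells which), for a name from the list of things; names that differ only in an ending like _2 or _b are one class to them, and where a whole thing is asked for, a point or a joint stands for the part that bears it (a point fixed in the world has none). Each returns a list of dicts, best first, with "score" (0 to 1); they miss things now and then, are a little off and sometimes report something else, mostly with a low value. They report only what shows in the picture. A call takes as long as a camera call.
- cams.outline_of(picture, label): "pixels" (480x640 bool, what is visible of it).
- cams.place_of(picture, label): "xyz" ([x, y, z] in m, in world coordinates, good to about 4 mm: a listed point, or the origin of a listed thing).
The state is a dict: "t": time; "joints": joint angles; "joint_vel": joint speeds; "joint_torque": joint torques, N m; "tcp_pos": TCP position; "tool_rot": TCP orientation; "wrist_force": force on the tool from outside, world axes, zero at the start; "wrist_torque": the same for the moment, N m; "opening": finger opening in m; "grasp_force": force on a finger pad.
Only numpy, scipy, OpenCV 4.12 (cv2) and the standard library are available. Lean on these libraries where they do the work, as an engineer would, in place of code of your own. Each camera call takes 0.05 s, during which the arm holds its last target. There are 200 camera calls.

## Working session

There is one attempt and no reset: what is moved stays moved. The work goes in short steps, Python scripts to look and compute and a shell command to move; the robot and the scene stay as the last step left them, time stands still between calls to the robot, and variables do not carry over. Pictures are saved under pics/ and viewed, at most 10 in all, crops included, and the job is handed in when it is done.

```bash
mkdir -p pics; cat > h.py <<'E'
import numpy as np, cv2
from bench import get_state, cams, r
from scipy.spatial.transform import Rotation as Ro
def pts(p,mask):
    v,u=np.nonzero(mask&(p["depth"]>0)); z=p["depth"][v,u]; K=p["K"]
    c=np.c_[(u-K[0,2])/K[0,0]*z,(v-K[1,2])/K[1,1]*z,z]
    return (c-p["t"])@p["R"]
def save(p,n): cv2.imwrite(f"pics/{n}.png",p["frame"])
E
python3 - <<'E'
from h import *
np.set_printoptions(precision=4,suppress=True)
s=get_state(); print(s["t"],s["tcp_pos"],s["tool_rot"],s["opening"],r.hold_point_z)
for c in ["top","scene"]:
    p=cams.snapshot(c); save(p,c+"0"); 
    for n in ["holder","sweeper","pan","lump1","sugar_jar","saucer_near","cup_near","packet"]:
        for d in cams.place_of(p,n)[:6]: print(c,n,round(d["score"],2),np.array(d["xyz"]))
    if c=="top":
        for n in ["holder","sweeper","pan","packet","saucer_near"]:
            o=cams.outline_of(p,n)
            if o:
                q=pts(p,o[0]["pixels"]); print(n,o[0]["score"],"min",np.percentile(q,1,0),"max",np.percentile(q,99,0), cv2.minAreaRect((q[:,:2]*1000).astype(np.float32)))
E
```

```text
0.0 [ 0.1618 -0.5251  0.2301] [ 0.9889  0.1488 -0.     -0.0011] 0.08581774454268341 0.0187
top holder 0.78 [ 0.5213 -0.3245  0.0019]
top holder 0.18 [0.6015 0.0541 0.0075]
top sweeper 0.89 [ 0.5255 -0.3134  0.0028]
top pan 0.91 [0.5386 0.2626 0.0028]
top lump1 0.64 [0.3463 0.5011 0.0052]
top lump1 0.58 [0.4661 0.1406 0.0067]
top lump1 0.39 [0.5984 0.0539 0.0095]
top sugar_jar 0.85 [0.611 0.445 0.001]
top sugar_jar 0.53 [ 0.5265 -0.3126  0.0049]
top saucer_near 0.56 [0.3463 0.5037 0.0004]
top cup_near 0.84 [0.3491 0.5022 0.0058]
top packet 0.65 [ 0.284  -0.2773  0.0042]
holder 0.96 min [ 0.4818 -0.3977 -0.0025] max [ 0.5564 -0.2485  0.0369] ((522.5066528320312, -323.98504638671875), (150.39015197753906, 52.214054107666016), 75.48828887939453)
pan 0.89 min [ 0.4409  0.1839 -0.0067] max [0.636  0.3953 0.0317] ((542.0809326171875, 297.0880126953125), (232.50584411621094, 206.12567138671875), 88.60682678222656)
packet 0.58 min [ 0.5839  0.0409 -0.0062] max [0.6095 0.0631 0.0241] ((597.102294921875, 51.87422180175781), (22.206924438476562, 26.96687889099121), 88.1968994140625)
saucer_near 0.87 min [0.2734 0.4287 0.0014] max [0.419  0.574  0.0248] ((346.16656494140625, 500.73260498046875), (150.19247436523438, 149.91908264160156), 78.3482437133789)
scene holder 0.72 [ 0.5196 -0.3188  0.0032]
scene sweeper 0.77 [ 0.5238 -0.3201  0.0025]
scene pan 0.82 [0.54   0.2675 0.0039]
scene pan 0.71 [0.4637 0.1383 0.0063]
scene lump1 0.67 [0.5572 0.0977 0.0047]
scene lump1 0.66 [0.4664 0.1389 0.008 ]
scene lump1 0.59 [0.503  0.0414 0.0106]
scene lump1 0.5 [0.6001 0.0524 0.0112]
scene lump1 0.47 [0.6065 0.1557 0.0085]
scene sugar_jar 0.8 [0.6132 0.4427 0.0033]
scene saucer_near 0.6 [0.3447 0.4996 0.004 ]
scene saucer_near 0.56 [0.4663 0.1412 0.0088]
scene cup_near 0.67 [0.3474 0.5001 0.0064]
scene cup_near 0.66 [ 0.6099  0.4452 -0.0004]
```

View pics/top0.png

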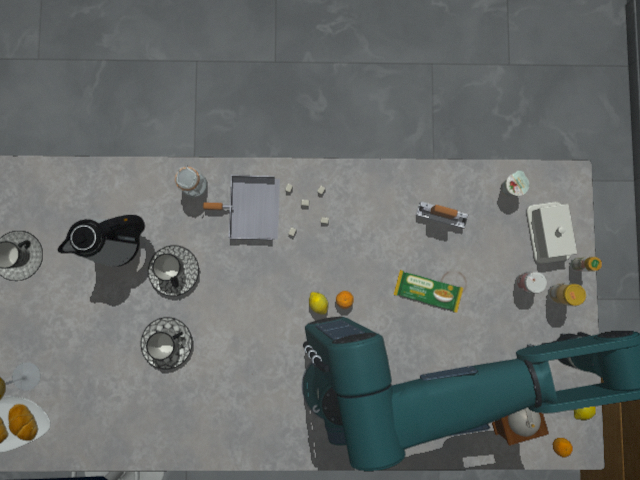

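View pics/scene0.png

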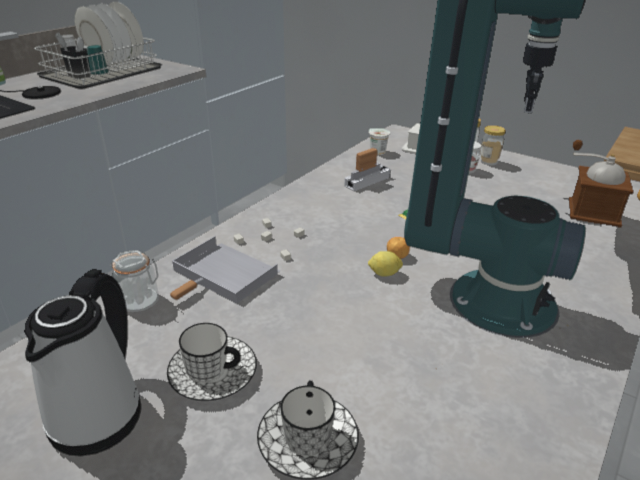

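The top view shows the holder at about (442,216), running left-right with a slight tilt, and the pan at (254,210) with its mouth to the right (-y). The lumps are at (289,189), (321,190), (305,203), (325,222) and (292,232). I'll zoom in to find the holder's open end, then fit the lumps and the pan.

```bash
cat >> h.py <<'E'
def go(pos,yaw_deg,base=None):
    """shift/turn (scaled) from measured pose (or base=(pos,yawdeg)) to a tool-down pose with tool x at yaw_deg"""
    s=get_state(); Rc=Ro.from_quat(s["tool_rot"]); pc=np.array(s["tcp_pos"])
    if base: pc=np.array(base[0]); Rc=Ro.from_euler("z",base[1],degrees=True)*Ro.from_euler("x",180,degrees=True)
    Rt=Ro.from_euler("z",yaw_deg,degrees=True)*Ro.from_euler("x",180,degrees=True)
    l=Rc.inv().apply(np.array(pos)-pc); a=(Rc.inv()*Rt).as_rotvec()
    print("linear",(l/.5).round(4),"angular",(a/2/np.pi).round(4),"rows",max(np.linalg.norm(l)/.0417,np.linalg.norm(a)/np.radians(7.16)).round(1))
E
python3 - <<'E'
from h import *
np.set_printoptions(precision=4,suppress=True)
a=cv2.imread("pics/top0.png")[190:245,405:480]; b=cv2.imread("pics/scene0.png")[140:200,335:400]
a=cv2.resize(a,(480,352),interpolation=cv2.INTER_CUBIC); b=cv2.resize(b,(382,352),interpolation=cv2.INTER_CUBIC)
cv2.imwrite("pics/crop1.png",cv2.resize(np.hstack([a,b]),(796,325)))
for c in ["top","scene"]:
    p=cams.snapshot(c); z=np.zeros((480,640,3))
    v,u=np.mgrid[:480,:640]; q=np.zeros((480,640,3))
    d=p["depth"]; K=p["K"]; cc=np.dstack([(u-K[0,2])/K[0,0]*d,(v-K[1,2])/K[1,1]*d,d]); q=(cc-p["t"])@p["R"]
    f=p["frame"].astype(int); m=(f.min(2)>(150 if c=="top" else 165))&(f.max(2)-f.min(2)<50)&(q[...,0]>.42)&(q[...,0]<.65)&(q[...,1]>-.02)&(q[...,1]<.185)&(d>0)
    n,l,st,ce=cv2.connectedComponentsWithStats(m.astype(np.uint8))
    for i in range(1,n):
        if st[i,4]>12: print(c,ce[i],st[i,4],q[l==i].mean(0),np.ptp(q[l==i],axis=0))
    o=cams.outline_of(p,"pan")[0]["pixels"]; w=q[o&(q[...,2]>.018)]; print("walls",np.percentile(w,[2,98],axis=0))
    # pan floor edge (mouth)
    w=q[o&(np.abs(q[...,2])<.012)]
    for x in (.46,.5,.54,.58,.61):
        k=w[abs(w[:,0]-x)<.008]; print("mouth",x,np.percentile(k[:,1],2) if len(k) else None)
go((.49,-.32,.27),75.5)
E
```

```text
top [288.2593 186.7037] 27 [0.6055 0.1524 0.0143] [0.0266 0.0155 0.0252]
top [320.6154 188.8077] 26 [0.5995 0.0519 0.0148] [0.02   0.0156 0.0217]
top [304.4815 201.2963] 27 [0.5601 0.1018 0.0147] [0.0161 0.0189 0.0273]
top [324.08 219.4 ] 25 [0.5039 0.0409 0.0156] [0.0153 0.0187 0.0243]
top [291.5769 230.6538] 26 [0.4684 0.141  0.0155] [0.019  0.016  0.0183]
walls [[0.332  0.0836 0.019 ]
 [0.6368 0.4074 1.5143]]
mouth 0.46 0.1895243515327086
mouth 0.5 0.18634291578703607
mouth 0.54 0.18681526068611784
mouth 0.58 0.18201899947682088
mouth 0.61 0.18240169282945945
scene [279.547  240.1236] 3607 [ 0.528   0.0873 -0.0005] [0.2299 0.2049 0.0245]
walls [[0.2972 0.4691 0.0203]
 [0.392  0.5451 0.0814]]
mouth 0.46 0.42282718660886165
mouth 0.5 None
mouth 0.54 None
mouth 0.58 None
mouth 0.61 None
linear [ 0.7482 -0.1999 -0.0774] angular [ 0.      0.     -0.1622] rows 9.3
```

View pics/crop1.png

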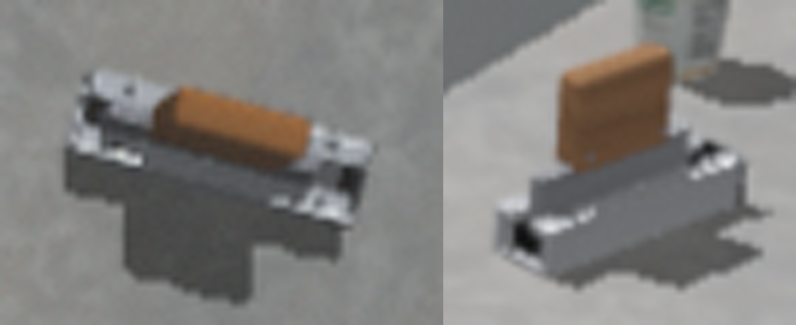

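The crop shows the wooden handle over the channel. The +y end (left in both views) looks hollow, but I want a closer look with the wrist camera to be sure.

```bash
python3 -m handwheel '[{"linear":[0.15,-0.04,-0.016],"angular":[0,0,-0.0199]},{"linear":[0.225,-0.06,-0.03],"angular":[0,0,-0.0398]},{"linear":[0.30,-0.08,-0.03],"angular":[0,0,-0.0597]},{"linear":[0.375,-0.1,-0.04],"angular":[0,0,-0.0796]},{"linear":[0.45,-0.12,-0.04],"angular":[0,0,-0.0995]}]' 1 60
python3 - <<'E'
from h import *
go((.49,-.32,.27),75.5)
E
```

```text
t: 1.77
tcp_pos: [0.339, -0.4146, 0.2511]
tool_rot: [0.894, 0.448, 0.0, 0.001]
wrist_force: [0.6, -0.3, -0.1]
opening: 0.0853
grasp_force: 0.0
linear [ 0.3323  0.1287 -0.0378] angular [ 0.0002  0.0001 -0.0618] rows 4.3
```

```bash
python3 -m handwheel '[{"linear":[0.075,0.03,-0.01],"angular":[0,0,-0.0155]},{"linear":[0.15,0.06,-0.02],"angular":[0,0,-0.031]},{"linear":[0.225,0.09,-0.03],"angular":[0,0,-0.0465]},{"linear":[0.332,0.129,-0.038],"angular":[0,0,-0.062]},{"linear":[0.332,0.129,-0.038],"angular":[0,0,-0.062]}]'
python3 - <<'E'
from h import *
np.set_printoptions(precision=4,suppress=True)
p=cams.snapshot("wrist"); save(p,"w1"); print("cam",-p["R"].T@p["t"])
for n in ["holder","sweeper"]:
    for d in cams.place_of(p,n)[:2]: print(n,d["score"],np.array(d["xyz"]))
    o=cams.outline_of(p,n)
    if o:
        q=pts(p,o[0]["pixels"])
        for lo,hi in ((.02,.032),(.085,.11)):
            k=q[(q[:,2]>lo)&(q[:,2]<hi)]
            if len(k)>20: print(n,lo,len(k),np.median(k[:,2]),cv2.minAreaRect((k[:,:2]*1000).astype(np.float32)))
E
```

```text
t: 2.18
tcp_pos: [0.4932, -0.3186, 0.2696]
tool_rot: [0.789, 0.614, 0.001, 0.0]
wrist_force: [-0.7, 0.1, -0.3]
opening: 0.0856
grasp_force: 0.0
cam [ 0.5092 -0.2508  0.4119]
holder 0.87 [ 0.5209 -0.3231  0.001 ]
holder 0.02 2164 0.027606836267227118 ((520.8511962890625, -322.5205383300781), (150.12896728515625, 44.144927978515625), 74.84513854980469)
sweeper 0.56 [ 0.5246 -0.3151  0.005 ]
sweeper 0.02 21 0.027031813810780684 ((530.5545654296875, -314.30859375), (110.3354721069336, 24.609481811523438), 74.92736053466797)
sweeper 0.085 1663 0.10009697919122851 ((523.4209594726562, -312.4888000488281), (69.98359680175781, 22.040185928344727), 74.96481323242188)
```

View pics/w1.png

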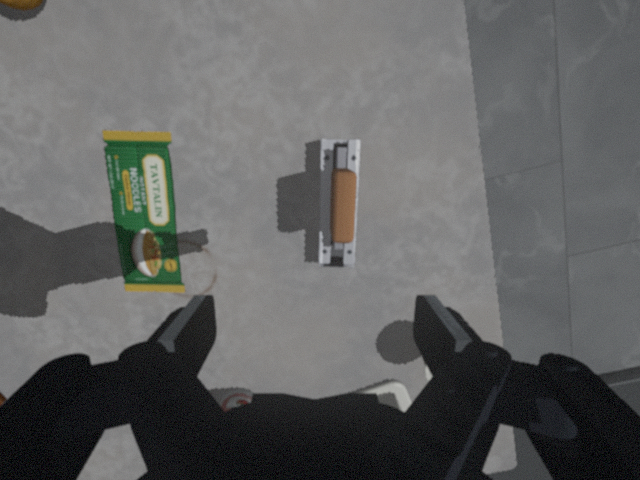

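```bash
python3 - <<'E'
from h import *
a=cv2.imread("pics/w1.png")[125:280,295:385]
cv2.imwrite("pics/crop2.png",cv2.resize(cv2.rotate(a,cv2.ROTATE_90_CLOCKWISE),(795,460),interpolation=cv2.INTER_CUBIC))
E
```

```text
(no output)
```

View pics/crop2.png

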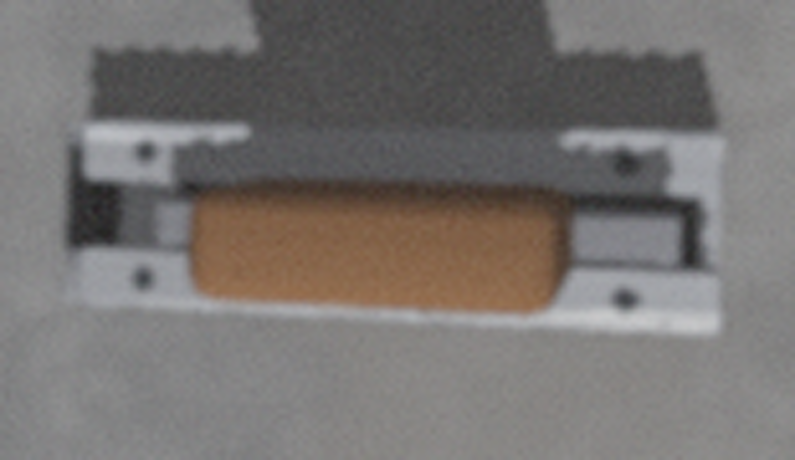

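The crop shows the -y end (left) with the black stop. At the +y end (right) there is bare aluminium floor past the foot, so that end is open. I'll grasp at (0.5234, -0.3125) with yaw 74.9° and pull toward +y.

```bash
python3 - <<'E'
from h import *
go((.5234,-.3125,.12),74.9); go((.5234,-.3125,.053),74.9)
E
```

```text
linear [0.0373 0.0625 0.298 ] angular [-0.0001  0.0001  0.0009] rows 3.7
linear [0.0374 0.0626 0.432 ] angular [-0.0001  0.0001  0.0009] rows 5.3
```

```bash
python3 -m handwheel '[{"linear":[0.037,0.0625,0.05],"angular":[0,0,0.001]},{"linear":[0.037,0.0625,0.12],"angular":[0,0,0.001]},{"linear":[0.037,0.0625,0.2],"angular":[0,0,0.001]},{"linear":[0.037,0.0625,0.25],"angular":[0,0,0.001]},{"linear":[0.037,0.0625,0.27],"angular":[0,0,0.001]}]' 1 80
python3 - <<'E'
from h import *
go((.5234,-.3125,.053),74.9)
E
```

```text
t: 2.85
tcp_pos: [0.5204, -0.3116, 0.1282]
tool_rot: [0.795, 0.607, -0.002, -0.005]
wrist_force: [-0.6, 0.3, -0.9]
opening: 0.0855
grasp_force: 0.0
linear [-0.0006  0.0078  0.1504] angular [-0.0015 -0.0005 -0.0004] rows 1.8
```

```bash
python3 -m handwheel '[{"linear":[0,0,0.07],"angular":[0,0,0]},{"linear":[0,0,0.13],"angular":[0,0,0]},{"linear":[0,0,0.155],"angular":[0,0,0]},{"linear":[0,0,0.155],"angular":[0,0,0]}]'
python3 - <<'E'
from h import *
go((.5234,-.3125,.053),74.9)
E
```

```text
t: 3.18
tcp_pos: [0.5215, -0.3117, 0.0535]
tool_rot: [0.794, 0.607, -0.001, -0.003]
wrist_force: [-1.5, 0.2, 0.3]
opening: 0.0852
grasp_force: 0.0
linear [-0.0006  0.0041  0.001 ] angular [-0.001  -0.0004 -0.0003] rows 0.1
```

```bash
python3 -m handwheel '[{"linear":[0,0.003,0],"angular":[0,0,0]},{"linear":[0,0.003,0],"angular":[0,0,0]},{"linear":[0,0.003,0],"angular":[0,0,0]},{"linear":[0,0.003,0],"angular":[0,0,0]},{"linear":[0,0.003,0],"angular":[0,0,0]}]' -1 80
python3 -m handwheel '[{"linear":[0,0,0],"angular":[0,0,0]},{"linear":[0,0,0],"angular":[0,0,0]},{"linear":[0,0,0],"angular":[0,0,0]}]'
python3 - <<'E'
from h import *
go((.5234,-.3125,.053),74.9)
E
```

```text
t: 3.6
tcp_pos: [0.5263, -0.313, 0.0585]
tool_rot: [0.794, 0.608, 0.0, 0.001]
wrist_force: [-4.4, 1.1, 1.3]
opening: 0.0255
grasp_force: 0.2
t: 3.85
tcp_pos: [0.5261, -0.313, 0.0584]
tool_rot: [0.794, 0.608, 0.0, 0.001]
wrist_force: [-0.8, 0.4, 6.3]
opening: 0.0215
grasp_force: 78.5
linear [-0.0005 -0.0055  0.0107] angular [ 0.0003  0.0002 -0.    ] rows 0.1
```

```bash
python3 -m handwheel '[{"linear":[0.02,0,-0.003],"angular":[0,0,0]},{"linear":[0.05,0,-0.003],"angular":[0,0,0]},{"linear":[0.08,0,-0.003],"angular":[0,0,0]},{"linear":[0.1,0,-0.003],"angular":[0,0,0]},{"linear":[0.1,0,-0.003],"angular":[0,0,0]}]'
python3 -c "
from h import *
go((.5261+.155*.2605,-.313+.155*.9655,.060),74.9)"
```

```text
t: 4.27
tcp_pos: [0.5395, -0.2609, 0.0582]
tool_rot: [0.793, 0.609, 0.001, -0.001]
wrist_force: [0.2, 2.6, 2.7]
opening: 0.0214
grasp_force: 79.6
linear [ 0.2025  0.0019 -0.0031] angular [-0.     -0.0004  0.0005] rows 2.4
```

```bash
python3 -m handwheel '[{"linear":[0.04,0,0],"angular":[0,0,0]},{"linear":[0.09,0.001,0],"angular":[0,0,0]},{"linear":[0.14,0.001,0],"angular":[0,0,0]},{"linear":[0.19,0.002,0],"angular":[0,0,0]},{"linear":[0.22,0.002,0],"angular":[0,0,0]}]'
python3 -m handwheel '[{"linear":[0.01,0,0],"angular":[0,0,0]},{"linear":[0.01,0,0],"angular":[0,0,0]},{"linear":[0.01,0,0],"angular":[0,0,0]}]'
python3 -c "
from h import *
go((.512,-.03,.110),0);go((.512,-.03,.059),0)"
```

```text
t: 4.68
tcp_pos: [0.5679, -0.1548, 0.0568]
tool_rot: [0.793, 0.609, 0.0, -0.002]
wrist_force: [1.1, 0.8, -2.1]
opening: 0.0212
grasp_force: 79.3
t: 4.93
tcp_pos: [0.569, -0.1535, 0.0574]
tool_rot: [0.794, 0.608, -0.001, -0.0]
wrist_force: [-0.4, -0.3, -1.8]
opening: 0.0214
grasp_force: 79.2
linear [ 0.2088 -0.1744 -0.105 ] angular [-2.000e-04  2.000e-04  2.081e-01] rows 10.5
linear [ 0.2088 -0.1743 -0.003 ] angular [-2.000e-04  2.000e-04  2.081e-01] rows 10.5
```

```bash
python3 -m handwheel '[{"linear":[0,0,-0.06],"angular":[0,0,0.0195]},{"linear":[0.02,-0.02,-0.1],"angular":[0,0,0.039]},{"linear":[0.05,-0.04,-0.1],"angular":[0,0,0.0585]},{"linear":[0.08,-0.06,-0.1],"angular":[0,0,0.078]},{"linear":[0.11,-0.09,-0.1],"angular":[0,0,0.0975]}]'
python3 -c "
from h import *
go((.512,-.03,.108),0)"
```

```text
t: 5.35
tcp_pos: [0.5407, -0.0899, 0.1088]
tool_rot: [0.942, 0.336, 0.001, 0.001]
wrist_force: [-0.1, 1.9, -2.7]
opening: 0.021
grasp_force: 79.1
linear [ 0.0314 -0.1291  0.0014] angular [ 0.0002 -0.0002  0.1091] rows 5.5
```

```bash
python3 -m handwheel '[{"linear":[0.007,-0.03,0],"angular":[0,0,0.0195]},{"linear":[0.014,-0.06,0],"angular":[0,0,0.039]},{"linear":[0.021,-0.09,0],"angular":[0,0,0.0585]},{"linear":[0.028,-0.12,0],"angular":[0,0,0.078]},{"linear":[0.033,-0.126,0],"angular":[0,0,0.0975]}]'
python3 -m handwheel '[{"linear":[0,0,0],"angular":[0,0,0.013]},{"linear":[0,0,0],"angular":[0,0,0.013]},{"linear":[0,0,0],"angular":[0,0,0.013]},{"linear":[0,0,0],"angular":[0,0,0.013]}]'
python3 - <<'E'
from h import *
np.set_printoptions(precision=4,suppress=True)
s=get_state(); print(s["joints"]); 
go((.512,-.03,.108),0)
for c in ("top","scene"):
    p=cams.snapshot(c)
    for d in cams.place_of(p,"sweeper")[:1]: print(c,"sweeper",d["score"],np.array(d["xyz"]))
    v,u=np.mgrid[:480,:640]; d=p["depth"]; K=p["K"]; q=(np.dstack([(u-K[0,2])/K[0,0]*d,(v-K[1,2])/K[1,1]*d,d])-p["t"])@p["R"]
    f=p["frame"].astype(int)
    m=(np.abs(q[...,2]-.014)<.012)&(f.min(2)>150)&(q[...,0]>.42)&(q[...,0]<.65)&(q[...,1]>.0)&(q[...,1]<.18)&(q[...,2]>.006)
    n,l,st,ce=cv2.connectedComponentsWithStats(m.astype(np.uint8))
    for i in range(1,n):
        if st[i,4]>10: print(c,ce[i],st[i,4],q[l==i].mean(0))
    o=cams.outline_of(p,"sweeper")
    if o:
        k=pts(p,o[0]["pixels"]); print(np.percentile(k,[1,99],axis=0))
save(p,"scene2")
E
```

```text
t: 5.77
tcp_pos: [0.5113, -0.0292, 0.1079]
tool_rot: [0.999, 0.038, -0.001, -0.0]
wrist_force: [0.0, -0.2, -2.1]
opening: 0.0213
grasp_force: 79.0
t: 6.1
tcp_pos: [0.5128, -0.0306, 0.1081]
tool_rot: [1.0, 0.0, -0.0, 0.0]
wrist_force: [0.3, -0.3, -1.7]
opening: 0.0212
grasp_force: 79.1
[-0.1697  0.0649  1.6423 -0.0003  1.4345  1.4005]
linear [-0.0015 -0.0011  0.0002] angular [0.     0.     0.0001] rows 0.0
top sweeper 0.64 [ 0.5135 -0.0308  0.0519]
top [288.1538 187.0385] 26 [0.6042 0.1527 0.0156]
top [320.6087 188.6957] 23 [0.5999 0.052  0.0146]
top [304.5 201.5] 24 [0.5594 0.1017 0.015 ]
top [324.  219.5] 24 [0.5035 0.0412 0.0162]
top [291.5769 230.7692] 26 [0.468  0.1409 0.0159]
scene sweeper 0.89 [ 0.5125 -0.033   0.0537]
scene [266.0938 220.4375] 32 [0.5976 0.0545 0.0148]
scene [298.3333 229.9333] 30 [0.5028 0.0433 0.0149]
scene [265.9118 233.4118] 34 [0.5573 0.1033 0.0147]
scene [237.5294 236.4706] 34 [0.6036 0.1553 0.0149]
scene [284.5581 252.6744] 43 [0.4678 0.143  0.0143]
[[ 0.4504 -0.0385  0.0549]
 [ 0.5642 -0.0134  0.1503]]
```

View pics/scene2.png

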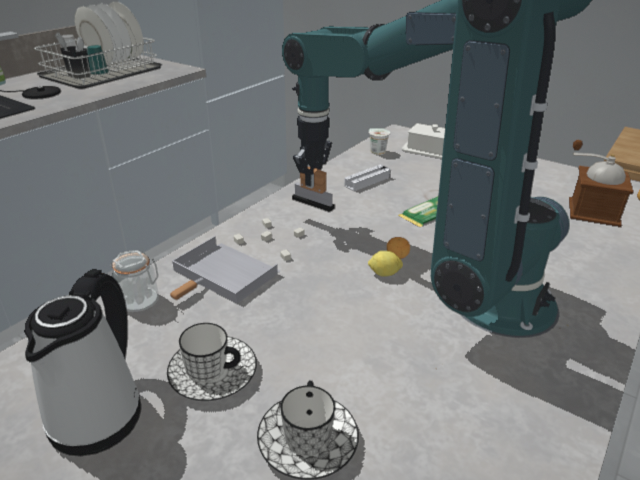

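The picture shows the sweeper held level at (313,195), and all five lumps undisturbed. I'll lower it and do sweep 1 at x ≈ 0.513, which takes three lumps.

```bash
python3 -m handwheel '[{"linear":[0,0,0.05],"angular":[0,0,0]},{"linear":[0,0,0.09],"angular":[0,0,0]},{"linear":[0,0,0.1],"angular":[0,0,0]},{"linear":[0,0,0.1],"angular":[0,0,0]},{"linear":[0,0,0.1],"angular":[0,0,0]}]'
python3 -m handwheel '[{"linear":[0,-0.03,0],"angular":[0,0,0]},{"linear":[0,-0.065,0],"angular":[0,0,0]},{"linear":[0,-0.1,0],"angular":[0,0,0]},{"linear":[0,-0.135,0],"angular":[0,0,0]},{"linear":[0,-0.17,0],"angular":[0,0,0]}]'
python3 -m handwheel '[{"linear":[0,-0.035,0],"angular":[0,0,0]},{"linear":[0,-0.07,0],"angular":[0,0,0]},{"linear":[0,-0.105,0],"angular":[0,0,0]},{"linear":[0,-0.14,0],"angular":[0,0,0]},{"linear":[0,-0.155,0],"angular":[0,0,0]}]'
python3 - <<'E'
from h import *
p=cams.snapshot("wrist"); save(p,"w2")
go((.513,.212,.060),0)
E
```

```text
t: 6.82
tcp_pos: [0.5132, -0.0298, 0.0588]
tool_rot: [1.0, 0.0, 0.0, 0.0]
wrist_force: [-0.4, -0.3, -2.3]
opening: 0.0208
grasp_force: 79.2
t: 7.23
tcp_pos: [0.5141, 0.056, 0.0601]
tool_rot: [1.0, 0.0, 0.002, 0.0]
wrist_force: [0.2, -0.5, -1.3]
opening: 0.0213
grasp_force: 79.1
t: 7.65
tcp_pos: [0.5139, 0.1348, 0.06]
tool_rot: [1.0, 0.001, 0.002, -0.001]
wrist_force: [0.1, -0.8, -1.6]
opening: 0.0214
grasp_force: 79.1
linear [-1.100e-03 -1.535e-01 -1.000e-04] angular [-0.0003 -0.0005  0.0004] rows 1.8
```

View pics/w2.png

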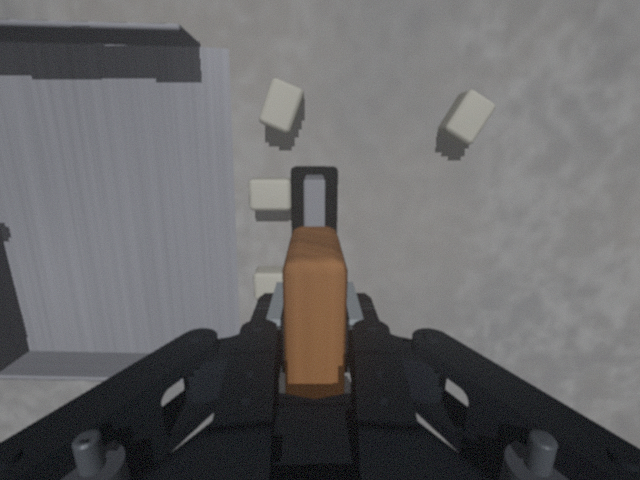

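The wrist view shows two lumps ahead of the foot at (270,195) and (267,280), with the third hidden by the gripper. The pan's lower wall looks close to the foot's hidden end, so I'll measure it before entering.

```bash
python3 - <<'E'
from h import *
np.set_printoptions(precision=4,suppress=True)
p=cams.snapshot("wrist"); f=p["frame"]
v,u=np.mgrid[:480,:640]; d=p["depth"]; K=p["K"]; q=(np.dstack([(u-K[0,2])/K[0,0]*d,(v-K[1,2])/K[1,1]*d,d])-p["t"])@p["R"]
m=(q[...,2]>.02)&(q[...,2]<.035)&(u<215)&(v<390)
for lo,hi in ((0,100),(300,390)):
    k=q[m&(v>=lo)&(v<hi)]; print("wall",len(k),np.percentile(k,[2,98],axis=0) if len(k) else "")
    for y in (.215,.225,.24,.26): 
        w=k[abs(k[:,1]-y)<.004]; print(y,w[:,0].min() if len(w) else None,w[:,0].max() if len(w) else None)
print("foot end",q[172,305],q[180,315],"mouth",q[100,229],q[300,240])
print(get_state()["tcp_pos"])
for a,b in ((20,175),(25,190),(30,195),(352,100),(352,150),(372,130),(372,155),(375,165)): print((a,b),q[a,b])
E
```

```text
wall 2182 [[0.6342 0.1988 0.0204]
 [0.6382 0.2811 0.0288]]
0.215 0.6340721458083658 0.6373656985439676
0.225 0.6341505536934912 0.6377778429910654
0.24 0.6345864085311712 0.6381977647649726
0.26 0.6348806960615399 0.638730436089665
wall 1381 [[0.4433 0.2614 0.0201]
 [0.4554 0.332  0.0283]]
0.215 0.4417504419689843 0.44526423683494737
0.225 None None
0.24 None None
0.26 0.4444578329292447 0.44634206644491875
foot end [0.5693 0.1413 0.0189] [0.5679 0.1359 0.0495] mouth [ 0.6078  0.1846 -0.0008] [ 0.4846  0.1853 -0.0001]
[0.5136 0.1339 0.0595]
(20, 175) [0.6469 0.2104 0.0005]
(25, 190) [0.6445 0.2026 0.0007]
(30, 195) [ 0.6428  0.2008 -0.0014]
(352, 100) [0.446  0.2835 0.0019]
(352, 150) [0.4457 0.2494 0.0013]
(372, 130) [0.5254 0.1841 0.1276]
(372, 155) [0.524  0.1786 0.1257]
(375, 165) [0.5243 0.1752 0.1273]
```

Inner walls are at x = 0.4445 and 0.634, and the foot spans about 0.450–0.570. I'll shift +4 mm in x and push in.

```bash
python3 -m handwheel '[{"linear":[0.006,-0.03,-0.003],"angular":[0,0,0]},{"linear":[0.008,-0.06,-0.003],"angular":[0,0,0]},{"linear":[0.008,-0.09,-0.003],"angular":[0,0,0]},{"linear":[0.008,-0.12,-0.003],"angular":[0,0,0]},{"linear":[0.008,-0.15,-0.003],"angular":[0,0,0]}]'
python3 -m handwheel '[{"linear":[0,-0.012,0],"angular":[0,0,0]},{"linear":[0,-0.012,0],"angular":[0,0,0]},{"linear":[0,0.02,0],"angular":[0,0,0]},{"linear":[0,0.03,-0.05],"angular":[0,0,0]},{"linear":[0,0.05,-0.1],"angular":[0,0,0]}]'
python3 -m handwheel '[{"linear":[0.03,0.08,0],"angular":[0,0,0]},{"linear":[0.06,0.16,0],"angular":[0,0,0]},{"linear":[0.08,0.24,0],"angular":[0,0,0]},{"linear":[0.096,0.32,0],"angular":[0,0,0]},{"linear":[0.096,0.38,0],"angular":[0,0,0]}]'
python3 - <<'E'
from h import *
np.set_printoptions(precision=4,suppress=True)
for c in ("top","scene"):
    p=cams.snapshot(c); save(p,c+"3")
    v,u=np.mgrid[:480,:640]; d=p["depth"]; K=p["K"]; q=(np.dstack([(u-K[0,2])/K[0,0]*d,(v-K[1,2])/K[1,1]*d,d])-p["t"])@p["R"]
    f=p["frame"].astype(int)
    m=(np.abs(q[...,2]-.014)<.012)&(f.min(2)>150)&(q[...,0]>.42)&(q[...,0]<.65)&(q[...,1]>.0)&(q[...,1]<.33)&(q[...,2]>.006)
    n,l,st,ce=cv2.connectedComponentsWithStats(m.astype(np.uint8))
    for i in range(1,n):
        if st[i,4]>10: print(c,ce[i],st[i,4],q[l==i].mean(0))
go((.562,-.02,.109),0); go((.562,-.02,.059),0)
E
python3 -c "
import cv2,numpy as np
a=cv2.imread('pics/top3.png')[150:270,210:370]; b=cv2.imread('pics/scene3.png')[190:310,160:320]
cv2.imwrite('pics/crop3.png',cv2.resize(np.hstack([a,b]),(800,300),interpolation=cv2.INTER_CUBIC))"
```

```text
t: 8.17
tcp_pos: [0.5175, 0.2071, 0.0604]
tool_rot: [1.0, -0.001, 0.001, 0.001]
wrist_force: [0.4, -0.5, -1.0]
opening: 0.021
grasp_force: 79.2
t: 8.58
tcp_pos: [0.5151, 0.1811, 0.1079]
tool_rot: [1.0, -0.0, -0.003, 0.001]
wrist_force: [0.1, 0.6, -1.3]
opening: 0.0211
grasp_force: 79.1
t: 9.0
tcp_pos: [0.5656, -0.0121, 0.11]
tool_rot: [1.0, -0.001, 0.001, 0.001]
wrist_force: [0.3, 0.0, -1.4]
opening: 0.0211
grasp_force: 79.4
top [288.2593 186.963 ] 27 [0.6046 0.1524 0.0149]
top [319.9286 188.6429] 14 [0.5997 0.0541 0.0167]
top [259.5833 200.4583] 24 [0.5612 0.2403 0.018 ]
top [259.5769 218.3462] 26 [0.5058 0.2397 0.0167]
top [260.44 230.64] 25 [0.4679 0.2366 0.0161]
scene [266.1212 220.4242] 33 [0.5975 0.0546 0.0149]
scene [237.5294 236.4706] 34 [0.6039 0.155  0.0146]
scene [226.1429 257.9762] 42 [0.5587 0.2421 0.0173]
scene [244.1364 266.3409] 44 [0.5039 0.2423 0.0169]
scene [258.2917 271.6667] 48 [0.4653 0.239  0.0168]
linear [-0.0053  0.0126  0.0017] angular [ 0.0005  0.     -0.0012] rows 0.2
linear [-0.0053  0.0122  0.1017] angular [ 0.0005  0.     -0.0012] rows 1.2
```

View pics/crop3.png

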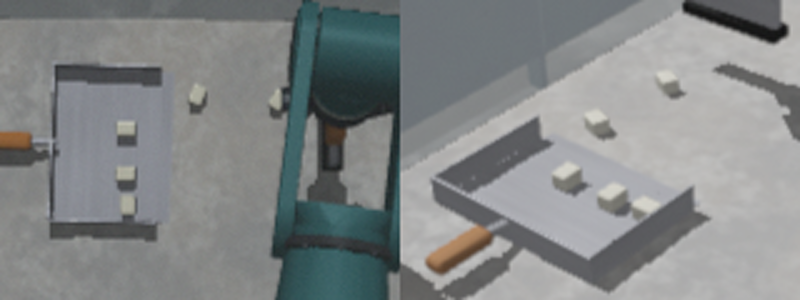

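The crop shows three lumps inside the pan in a row near (126,130–205). Two remain on the table at x ≈ 0.60. Now sweep 2.

```bash
python3 -m handwheel '[{"linear":[0,0.01,0.05],"angular":[0,0,0]},{"linear":[0,0.01,0.09],"angular":[0,0,0]},{"linear":[0,0.01,0.1],"angular":[0,0,0]},{"linear":[0,0.01,0.1],"angular":[0,0,0]},{"linear":[0,0.01,0.1],"angular":[0,0,0]}]'
python3 -c "
from h import *
go((.564,.212,.060),0)"
```

```text
t: 9.52
tcp_pos: [0.5647, -0.0121, 0.0601]
tool_rot: [1.0, 0.0, -0.0, 0.0]
wrist_force: [0.2, 0.7, -1.9]
opening: 0.0214
grasp_force: 79.3
linear [-1.300e-03 -4.483e-01  1.000e-04] angular [0.     0.     0.0001] rows 5.4
```

```bash
python3 -m handwheel '[{"linear":[0,-0.03,0],"angular":[0,0,0]},{"linear":[0,-0.06,0],"angular":[0,0,0]},{"linear":[0,-0.09,0],"angular":[0,0,0]},{"linear":[0,-0.12,0],"angular":[0,0,0]},{"linear":[0,-0.15,0],"angular":[0,0,0]}]'
python3 -m handwheel '[{"linear":[0,-0.03,0],"angular":[0,0,0]},{"linear":[0,-0.06,0],"angular":[0,0,0]},{"linear":[0,-0.09,0],"angular":[0,0,0]},{"linear":[0,-0.12,0],"angular":[0,0,0]},{"linear":[0,-0.15,0],"angular":[0,0,0]}]'
python3 -m handwheel '[{"linear":[0,-0.03,-0.002],"angular":[0,0,0]},{"linear":[0,-0.06,-0.002],"angular":[0,0,0]},{"linear":[0,-0.09,-0.002],"angular":[0,0,0]},{"linear":[0,-0.12,-0.002],"angular":[0,0,0]},{"linear":[0,-0.15,-0.002],"angular":[0,0,0]}]'
python3 -c "
from h import *
go((.564,.214,.060),0)"
```

```text
t: 9.93
tcp_pos: [0.5661, 0.0638, 0.0621]
tool_rot: [1.0, 0.0, 0.002, 0.0]
wrist_force: [-0.7, 0.8, -2.2]
opening: 0.0212
grasp_force: 79.3
t: 10.35
tcp_pos: [0.566, 0.1391, 0.0621]
tool_rot: [1.0, 0.001, 0.002, -0.0]
wrist_force: [0.1, -0.8, -1.3]
opening: 0.0211
grasp_force: 79.3
t: 10.77
tcp_pos: [0.5653, 0.2143, 0.0619]
tool_rot: [1.0, 0.0, 0.001, -0.0]
wrist_force: [-1.0, -0.4, -1.9]
opening: 0.0211
grasp_force: 79.3
linear [-0.0026  0.0005  0.0038] angular [-0.     -0.0003  0.0001] rows 0.1
```

```bash
python3 -m handwheel '[{"linear":[0,0,0],"angular":[0,0,0]},{"linear":[0,0.03,0],"angular":[0,0,0]},{"linear":[0,0.05,-0.05],"angular":[0,0,0]},{"linear":[-0.02,0.1,-0.1],"angular":[0,0,0]},{"linear":[-0.05,0.18,-0.1],"angular":[0,0,0]}]'
python3 -m handwheel '[{"linear":[-0.02,0.08,0],"angular":[0,0,0]},{"linear":[-0.04,0.16,0],"angular":[0,0,0]},{"linear":[-0.06,0.24,0],"angular":[0,0,0]},{"linear":[-0.07,0.32,0],"angular":[0,0,0]},{"linear":[-0.07,0.34,0],"angular":[0,0,0]}]'
python3 -m handwheel '[{"linear":[0,0,0],"angular":[0,0,0]},{"linear":[0,0,0],"angular":[0,0,0]}]'
python3 - <<'E'
from h import *
np.set_printoptions(precision=4,suppress=True)
for c in ("top","scene"):
    p=cams.snapshot(c); save(p,c+"4")
    v,u=np.mgrid[:480,:640]; d=p["depth"]; K=p["K"]; q=(np.dstack([(u-K[0,2])/K[0,0]*d,(v-K[1,2])/K[1,1]*d,d])-p["t"])@p["R"]
    f=p["frame"].astype(int)
    m=(np.abs(q[...,2]-.014)<.012)&(f.min(2)>150)&(q[...,0]>.42)&(q[...,0]<.65)&(q[...,1]>.0)&(q[...,1]<.33)&(q[...,2]>.006)
    n,l,st,ce=cv2.connectedComponentsWithStats(m.astype(np.uint8))
    for i in range(1,n):
        if st[i,4]>10: print(c,ce[i],st[i,4],q[l==i].mean(0))
    o=cams.outline_of(p,"sweeper")
    if o:
        k=pts(p,o[0]["pixels"]); print(np.percentile(k,[1,99],axis=0))
print(get_state()["tcp_pos"])
a=cv2.imread('pics/top4.png')[150:270,210:370]; b=cv2.imread('pics/scene4.png')[160:310,160:360]; b=cv2.resize(b,(160,120))
cv2.imwrite('pics/crop4.png',cv2.resize(np.hstack([a,b]),(800,300),interpolation=cv2.INTER_CUBIC))
E
```

```text
t: 11.18
tcp_pos: [0.5439, 0.1244, 0.1165]
tool_rot: [1.0, 0.002, 0.006, -0.001]
wrist_force: [1.8, -1.2, -0.3]
opening: 0.0212
grasp_force: 79.4
t: 11.6
tcp_pos: [0.5033, -0.0526, 0.1109]
tool_rot: [1.0, -0.003, -0.0, 0.002]
wrist_force: [-0.3, 0.2, -1.9]
opening: 0.021
grasp_force: 79.3
t: 11.77
tcp_pos: [0.5048, -0.0473, 0.1108]
tool_rot: [1.0, -0.001, -0.0, -0.0]
wrist_force: [-1.0, 1.3, -1.9]
opening: 0.0213
grasp_force: 79.3
top [253.625  187.3333] 24 [0.6021 0.2593 0.018 ]
top [259.6 190.4] 25 [0.5928 0.2408 0.017 ]
top [258.5 200.5] 24 [0.5612 0.2437 0.0171]
top [258.5 218.5] 24 [0.5052 0.2429 0.0181]
top [260.4231 230.7692] 26 [0.4673 0.2365 0.0178]
[[ 0.4424 -0.0587  0.0603]
 [ 0.4923 -0.0351  0.1577]]
scene [211.1795 254.7308] 78 [0.5962 0.2521 0.0168]
scene [224.7273 258.7045] 44 [0.5603 0.2452 0.0164]
scene [243.1818 267.1136] 44 [0.5033 0.246  0.0172]
scene [258.3191 271.6809] 47 [0.4651 0.2392 0.017 ]
[[ 0.4432 -0.1176 -0.0007]
 [ 0.5778 -0.0283  0.1534]]
[ 0.5052 -0.0451  0.1106]
```

View pics/crop4.png

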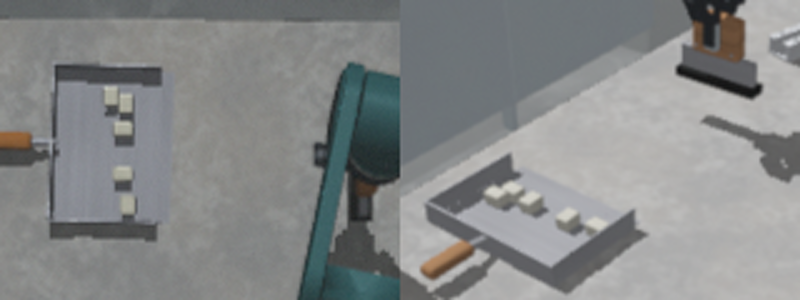

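All five lumps are in the pan (y 0.236–0.259, well past the mouth). Now I'll set the sweeper down.

```bash
python3 -m handwheel '[{"linear":[0,0,0.05],"angular":[0,0,0]},{"linear":[0,0,0.09],"angular":[0,0,0]},{"linear":[0,0,0.107],"angular":[0,0,0]},{"linear":[0,0,0.107],"angular":[0,0,0]},{"linear":[0,0,0.107],"angular":[0,0,0]}]'
python3 -m handwheel '[{"linear":[0,0,0.002],"angular":[0,0,0]},{"linear":[0,0,0.003],"angular":[0,0,0]},{"linear":[0,0,0.003],"angular":[0,0,0]},{"linear":[0,0,0.003],"angular":[0,0,0]}]'
```

```text
t: 12.38
tcp_pos: [0.5054, -0.0454, 0.0572]
tool_rot: [1.0, 0.001, -0.0, -0.0]
wrist_force: [0.1, -0.3, -2.0]
opening: 0.0209
grasp_force: 79.4
t: 12.72
tcp_pos: [0.5054, -0.0462, 0.056]
tool_rot: [1.0, 0.0, 0.0, 0.0]
wrist_force: [0.3, 0.4, -2.8]
opening: 0.0209
grasp_force: 79.4
```

```bash
python3 -m handwheel '[{"linear":[0,0,0.001],"angular":[0,0,0]},{"linear":[0,0,0.002],"angular":[0,0,0]},{"linear":[0,0,0.002],"angular":[0,0,0]},{"linear":[0,0,0.002],"angular":[0,0,0]},{"linear":[0,0,0.002],"angular":[0,0,0]}]'
python3 -m handwheel '[{"linear":[0,0,0.001],"angular":[0,0,0]},{"linear":[0,0,0.002],"angular":[0,0,0]},{"linear":[0,0,0.002],"angular":[0,0,0]},{"linear":[0,0,0.002],"angular":[0,0,0]},{"linear":[0,0,0.002],"angular":[0,0,0]}]'
```

```text
t: 13.13
tcp_pos: [0.5051, -0.0462, 0.0547]
tool_rot: [1.0, 0.0, -0.0, 0.0]
wrist_force: [-0.0, 0.8, -2.3]
opening: 0.0215
grasp_force: 79.4
t: 13.55
tcp_pos: [0.5052, -0.0462, 0.0541]
tool_rot: [1.0, 0.0, 0.0, 0.0]
wrist_force: [-1.4, 0.9, 2.9]
opening: 0.0211
grasp_force: 79.8
```

Contact is made, so I'll let go and rise.

```bash
python3 -m handwheel '[{"linear":[0,0,0],"angular":[0,0,0]},{"linear":[0,0,0],"angular":[0,0,0]},{"linear":[0,0,0],"angular":[0,0,0]},{"linear":[0,0,0],"angular":[0,0,0]},{"linear":[0,0,0],"angular":[0,0,0]}]' 1
python3 -m handwheel '[{"linear":[0,0,0],"angular":[0,0,0]},{"linear":[0,0,-0.03],"angular":[0,0,0]},{"linear":[0,0,-0.08],"angular":[0,0,0]},{"linear":[0,0,-0.15],"angular":[0,0,0]},{"linear":[0,0,-0.2],"angular":[0,0,0]}]'
python3 -m handwheel '[{"linear":[-0.02,0,-0.07],"angular":[0,0,0]},{"linear":[-0.05,0,-0.14],"angular":[0,0,0]},{"linear":[-0.1,0,-0.2],"angular":[0,0,0]},{"linear":[-0.15,0,-0.2],"angular":[0,0,0]},{"linear":[-0.2,0,-0.2],"angular":[0,0,0]}]'
python3 - <<'E'
from h import *
np.set_printoptions(precision=4,suppress=True)
p=cams.snapshot("scene"); save(p,"scene5")
for n in ("sweeper","sugar_jar","saucer_near","cup_near"): 
    for d in cams.place_of(p,n)[:1]: print(n,d["score"],np.array(d["xyz"]))
p=cams.snapshot("top")
for d in cams.place_of(p,"packet")[:1]: print("packet",np.array(d["xyz"]))
E
```

```text
t: 13.97
tcp_pos: [0.5053, -0.0462, 0.0537]
tool_rot: [1.0, 0.0, 0.0, 0.0]
wrist_force: [0.3, -0.4, -0.7]
opening: 0.0801
grasp_force: 0.0
t: 14.38
tcp_pos: [0.5055, -0.0462, 0.1559]
tool_rot: [1.0, 0.0, 0.001, 0.0]
wrist_force: [0.9, 0.8, 0.1]
opening: 0.0851
grasp_force: 0.0
t: 14.8
tcp_pos: [0.4054, -0.0464, 0.2567]
tool_rot: [1.0, 0.0, 0.003, 0.001]
wrist_force: [-0.4, -0.6, -1.1]
opening: 0.0852
grasp_force: 0.0
sugar_jar 0.59 [0.6111 0.4442 0.0001]
saucer_near 0.85 [0.3437 0.5047 0.0025]
cup_near 0.7 [0.3486 0.5009 0.0058]
packet [ 0.2856 -0.2806  0.0002]
```

View pics/scene5.png

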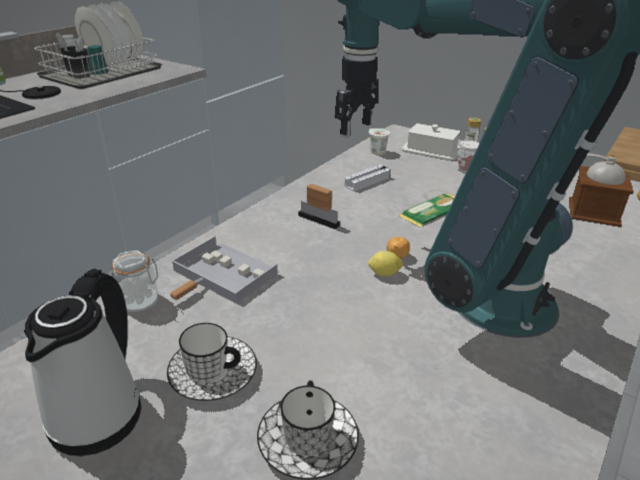

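The sweeper stands upright on bare table at (319,205), and the five lumps are in the pan around (228,262). The jar, cup and saucer, and packet have not moved. Handing in.

```bash
python3 -m handwheel '[{"linear":[0,0,0],"angular":[0,0,0]},{"linear":[0,0,0],"angular":[0,0,0]},{"linear":[0,0,0],"angular":[0,0,0]}]'; python3 -c "
from bench import r
print(r.hand_in())"
```

```text
t: 15.4
tcp_pos: [0.4055, -0.0462, 0.2533]
tool_rot: [1.0, 0.0, -0.0, -0.0]
wrist_force: [0.6, 0.4, 0.4]
opening: 0.085
grasp_force: 0.0
the job is handed in; nothing more can be done
None
```

I handed the job in at 15.4 s: all five lumps are in the pan, the sweeper stands upright and released on bare table clear of pan and holder, and the jar, cup, saucer and packet did not move; hand-in returned no verdict.

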